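# Clamp a tube offcut in the rail jig with the lockable slider

## Robot

A 7-joint arm with a two-finger parallel gripper is mounted at the origin on a cart in front of the work surface, level with it; the furniture and walls round the work are solid. World frame = base frame: x ahead of the robot, y to its left, z up, the work surface at z = 0. Lengths are in m, angles in rad, forces in N, time in s.
With the tool pointing down it reaches from about 0.4 to 0.9 m from the base axis. Payload 5.6 kg.
Tool frame: the origin (TCP) lies midway between the tips of the shut fingers; the grasp point (between the pads) lies 19 mm behind it; y points along the fingers, z is the direction in which the jaws open and shut, and the axes are right-handed (so a half turn about y gives the same grasp; the last joint's range is limited). The gripper opens to 92 mm and grips with 3 to 60 N. Pads are 20 mm wide; open, the fingers measure 128 mm over their backs; the gripper's body (75 mm by 189 mm) begins 69 mm behind the grasp point.
Start: joints at [1.254, 0.468, -0.012, 1.603, 0.006, 1.071, -0.056], TCP at [0.176, -0.626, 0.215] pointing down, gripper open.
Joint ranges: [-2.53, 2.53], [-0.31, 2.02], [-1.57, 1.55], [0.28, 2.44], [-1.29, 4.43], [0.15, 1.84], [-2.92, 2.92]. Speed limits (rad/s): [2.57, 2.57, 3.14, 3.14, 3.14, 3.14, 3.14].

## Interface

Orientations are given as a 3x3 rotation matrix whose columns are the frame's x, y, z axes.
In Python, from station import env, effector, solver, viewer, workorder, search_frame, tip_of gives the robot as it stands. Calls block until the motion is done:
- env.reach(position, orientation): joint-space move of the TCP to a pose.
- env.movel(position, frame=None, rate=0.15): straight line of the TCP; frame=None keeps the orientation; rate is the mean speed in m/s.
- env.goto_joints(angles): joint-space move.
- effector.release() and effector.grasp(squeeze=None): open the fingers fully, or close them until they stop; squeeze is the grip in N (None keeps the last).
- env.pause(seconds).
- solver.inverse_kinematics(position, orientation): joint angles nearest the present ones, or None.
- env.sense(): the state.
- viewer.read_camera(name): name is "scene" or "side" or "wrist"; returns (picture, depth): 400x640x3 uint8, red, green, blue; 400x640 float32, m along the optical axis (not along the pixel's ray), 0 where there is no reading.
- viewer.camera_info(name): a dict with "intrinsics" (3x3 intrinsics, pixels), "eye" and "rotation" of the camera in the world; the wrist camera has in their place "T_tool_cam" (4x4, takes a point from camera to tool coordinates, whose origin is the TCP and whose axes are the tool frame's). Camera axes: x right, y up, looking along -z (the intrinsics and any distortion apply to the point x, -y, -z); pixel columns grow to the right and rows downward; lengths in m; the calibration is good to about 2 mm. A picture is of the moment at which its call begins: read the wrist's pose just before it. camera_info takes no time and is no camera call.
A pose or a line that the arm cannot do raises env.PlanningError and nothing moves.
- workorder.finish_job(): hands the job in, once; it reports no verdict.
Trained networks look in the newest picture that a camera, given by its name, has taken for a name from the list of things; names that differ only in an ending like _2 or _b are one class to them, and where a whole thing is asked for, a point or a joint stands for the part that bears it (a point fixed in the world has none). Each returns a list of dicts, best first, with "score" (0 to 1); they miss things now and then, are a little off and sometimes report something else, mostly with a low value. They report only what shows in the picture. A call takes as long as a camera call.
- search_frame(camera, name): "at" ([x, y, z] in m, in world coordinates, good to about 4 mm: the middle of the surface that is visible of it).
- tip_of(camera, name): "at" ([x, y, z] in m, in world coordinates, good to about 4 mm: a listed point, or the origin of a listed thing).
The state is a dict: "t": time; "joint_positions": joint angles; "joint_velocities": joint speeds; "tau": joint torques, N m; "ee_pos": TCP position; "tcp_rot": TCP orientation; "wrist_force": force on the tool from outside, world axes, zero at the start; "moment": the same for the moment, N m; "gripper_width": finger opening in m.
Only numpy, scipy, OpenCV 4.12 (cv2) and the standard library are available. Lean on these libraries where they do the work, as an engineer would, in place of code of your own. Each camera call takes 0.05 s, during which the arm holds its last target. There are 200 camera calls.

## Task

Set the short square tube into the nest of the clamping jig and press it down flush on the nest's floor. Then hold the slider's release button down and, keeping it down, slide the slider along its rail until its sprung pad is pushed well in by the tube and the tube stands against the back stop; do not ram it. Let the button come up so that the slider stays locked, and leave the other things on the cart where they lie.

Things in the scene. Friction and masses are not known exactly. Their poses are not given: they have to be found in the camera images.
- jig: clamping jig bolted to the cart: a dark base plate 300 x 80 x 10 mm with a straight T rail (28 mm wide, top 28 mm above the cart, x = -148 to 29 mm) and slider at one end, a nest (recess) at the other. Origin: centre of the plate's underside, on the cart's top. x runs along the rail from the slider towards the nest, y across, z up.
- nest (a point): point on the nest's floor (jig x = 76 mm, y = 0, 10 mm above the cart; axes as the jig's) for the middle of the tube's underside. Recess 34 mm wide; side walls end 19 mm above the cart, their flared lips (out to y = +-27 mm) 25 mm: keep fingers above that. Slider's end: a low lip, inner face 43 mm before this point, top 19 mm above the cart. Far end: the back stop.
- side_pusher: sprung steel bar 42 mm long in the nest's +y wall, its sloping (60 degree) face leaving 30 mm or less free in the empty nest. The tube set in rests on it, high or tilted, until pressed down with about 3 to 12 N onto the floor; it then holds the tube against the other wall. Origin: foot of its face; axes as the jig's.
- end_block (a point): top middle of the fixed block that carries the nest's back stop, 40 mm above the cart, 63 mm past the nest point. The back stop is a steel plate 26 mm wide, up to 40 mm above the cart, on a screw; its face stands 43 to 53 mm past the nest point, set differently each time and not reported, so it has to be felt. It does not give under the forces needed here.
- tube: the short square tube offcut, dark blue-grey steel, 30 x 80 x 30 mm, about 0.15 kg (varies), lying on the cart near the robot. Origin: centre of its underside; its y axis runs along its 80 mm length, z up.
- tube_center (a point): centre of the short tube, 15 mm above its underside
- slider (a joint): position of the slider along the rail in m, growing along jig x towards the nest, 0 to 0.107; starts at 0 to 0.025. At 0 its middle is at jig x = -112 mm. Aluminium carriage 66 mm long, 52 mm wide. A toothed lock under the rail, one notch every 4 mm, holds it both ways unless the button is down; with the button down it slides with about 2 N.
- button (a joint): how far the release button is pressed, in m: 0 up (locked), 0.006 fully down; it frees the slider beyond 0.003. Sprung: begins to give at 4 N, fully down at 6.5 N. Let go, it comes up once its tooth meets a notch: the pad's spring may first push the slider back by up to 4 mm, so push the pad well in.
- button_top (a point): centre of the top of the release button, a ribbed black plate 44 mm along the rail, 30 mm across, on the slider, 46 mm above the cart when up; pressed straight down. Axes as the jig's. 25 mm from it along jig +x and -x are the inner faces of two upright lugs (36 mm wide, 8 mm thick, tops 59.5 mm above the cart), against which a finger on the button pushes the slider.
- pad (a joint): how far the slider's sprung rubber pad is pushed in, in m: 0 out, 0.012 fully in. Spring: 5 N at the start of its stroke, 12 N fully in.
- pad_face (a point): centre of the pad's front face (26 mm wide, 14 mm high), 66 mm ahead of the slider's middle (button_top) when out, 31 mm above the cart. It meets the end of the seated tube, pushes it along the nest (drag about 2 to 5 N) up to the back stop, and then gives.
- long_tube: bystander: a longer, thicker square tube offcut, 40 x 110 x 40 mm, which does not fit the nest. Origin: centre of its underside, y along its length.
- nozzle: bystander: copper-coloured conical nozzle, 25 mm across, 58 mm tall, standing at the right. Origin: centre of its foot.
- clamp_bolt: bystander: clamping bolt standing on its 30 mm black knob, 56 mm tall, at the left. Origin: centre of its foot.
- pliers: bystander: pliers with yellow handles, 62 x 177 x 19 mm, lying at the right. Origin: centre of the underside.

How it is judged:
On the way, in this order (a step that is already met when the one before it is completed fails the run):
1. the short tube is pressed flush onto the nest's floor (horizontal distance between tube_center and nest below 0.02 m and z of tube_center in the frame of nest between 0.012 and 0.017 m), for 0.2 s.
2. with the button held down, the slider is pushed up until the tube pushes its pad in (value of joint button above 0.003 m and value of joint pad above 0.002 m), for 0.1 s.
At the end, for the whole second after the job is handed in: The short tube lies in the nest, flush on its floor (within 2 mm) and along the rail; the slider's pad is still pushed in by more than 2 mm, so that it holds the tube against the back stop; the button is up (less than 1.5 mm down), the slider locked and everything at rest (all of step 1 and angle between the y axis of tube and the x axis of jig, either way round below 0.12 rad and value of joint button below 0.0015 m and value of joint pad above 0.002 m and linear speed of tube below 0.02 m/s and velocity of joint slider between -0.005 and 0.005 m/s); the robot touches nothing.
It fails at once if the tube is rammed or crushed: more than 35 N between the slider and the tube (contact force between pad and tube above 35 N).
It fails at once if the long tube, the nozzle, the clamp bolt or the pliers are moved by more than 30 mm (distance of any of long_tube, nozzle, clamp_bolt, pliers from where it was at the start of the episode above 0.03 m).
It also fails if it takes over 43 s, if anything falls off the work surface, if the arm or the gripper's body presses on something with over 40 N, if the wrist force passes 120 N, or if a joint passes its speed limit or range.

## Working session

There is one attempt and no reset: what is moved stays moved. The work goes in short steps, each a Python script; the robot and the scene stay as the last script left them, time stands still between calls to the robot, and variables do not carry over. Pictures are saved under pics/ and viewed, about 8 in all and at most 12, crops included, and the job is handed in when it is done.

```bash
ls; mkdir -p pics; python3 - <<'E'
from station import env, effector, solver, viewer, workorder, search_frame, tip_of
import cv2, numpy as np
s=env.sense(); print(s["t"],s["ee_pos"],s["tcp_rot"],s["wrist_force"],s["gripper_width"])
ims=[]
for c in ["scene","side"]:
    p,d=viewer.read_camera(c); cv2.imwrite(f"pics/{c}0.png",p[:,:,::-1])
    i=viewer.camera_info(c); print(c,{k:np.round(v,3).tolist() if not isinstance(v,str) else v for k,v in i.items()})
    for n in ["tube","tube_center","long_tube","jig","nest","end_block","button_top","pad_face","side_pusher","nozzle","clamp_bolt","pliers"]:
        r=tip_of(c,n); print(c,n,[(np.round(x["at"],3).tolist(),round(x["score"],2)) for x in r[:2]])
print(env.sense()["t"])
E
```

```text
pics
0.0 [ 0.1755635  -0.62523614  0.21366785] [[-9.62751681e-01 -5.86450014e-04  2.70386497e-01]
 [-2.70387102e-01  1.61369017e-03 -9.62750337e-01]
 [ 1.28284917e-04 -9.99998526e-01 -1.71215144e-03]] [-0.70786621  0.38010446 -0.52474253] 0.09221737760626046
scene {'intrinsics': [[507.379, 0.0, 315.672], [0.0, 507.379, 200.016], [0.0, 0.0, 1.0]], 'eye': [-0.263, 1.045, 0.631], 'rotation': [[-0.802, 0.228, -0.552], [-0.597, -0.322, 0.735], [-0.01, 0.919, 0.394]]}
scene tube [([0.426, 0.104, 0.002], 0.95)]
scene tube_center [([0.425, 0.102, 0.016], 0.58)]
scene long_tube [([0.43, -0.13, 0.0], 0.55)]
scene jig [([0.6, 0.018, -0.001], 0.72)]
scene nest [([0.605, 0.098, 0.005], 0.83), ([0.424, 0.103, -0.002], 0.32)]
scene end_block [([0.615, 0.156, 0.044], 0.96)]
scene button_top [([0.584, -0.077, 0.044], 0.49)]
scene pad_face [([0.431, -0.129, 0.002], 0.57), ([0.595, -0.014, 0.033], 0.38)]
scene side_pusher [([0.599, 0.098, 0.009], 0.54), ([0.432, -0.129, 0.001], 0.39)]
scene nozzle [([0.544, -0.282, 0.001], 0.41)]
scene clamp_bolt [([0.512, 0.287, 0.003], 0.48)]
scene pliers [([0.416, -0.288, 0.004], 0.85)]
side {'intrinsics': [[422.581, 0.0, 319.967], [0.0, 422.581, 208.013], [0.0, 0.0, 1.0]], 'eye': [0.161, 0.83, 0.447], 'rotation': [[-0.915, 0.153, -0.373], [-0.403, -0.34, 0.85], [0.003, 0.928, 0.372]]}
side tube [([0.428, 0.102, 0.002], 0.66)]
side tube_center [([0.43, 0.102, 0.014], 0.7)]
side long_tube [([0.433, -0.13, 0.001], 0.69)]
side jig [([0.598, 0.023, -0.0], 0.76)]
side nest [([0.609, 0.095, 0.008], 0.79)]
side end_block [([0.617, 0.156, 0.041], 0.58)]
side button_top [([0.588, -0.079, 0.046], 0.48)]
side pad_face [([0.517, 0.285, -0.001], 0.44), ([0.596, -0.014, 0.032], 0.43)]
side side_pusher [([0.595, 0.099, 0.01], 0.5)]
side nozzle [([0.546, -0.276, 0.003], 0.58)]
side clamp_bolt [([0.517, 0.286, -0.0], 0.73), ([0.617, 0.158, 0.042], 0.5)]
side pliers [([0.416, -0.289, 0.003], 0.62)]
1.3
```

View pics/side0.png

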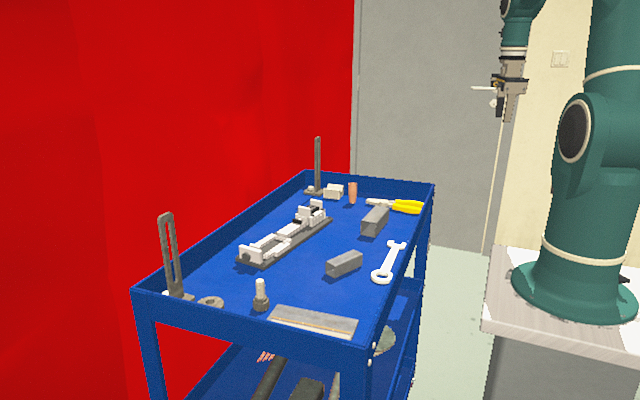

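```bash
python3 - <<'E'
from station import viewer,solver,env
import numpy as np
i=viewer.camera_info("wrist"); print({k:np.round(v,4).tolist() for k,v in i.items()})
def R(a): # jaw dir angle a
    z=np.array([np.cos(a),np.sin(a),0]); y=np.array([0,0,-1.]); return np.c_[np.cross(y,z),y,z]
for a in np.radians([-10,0,10,75,90,105,170,180,190,-90]):
    r=[solver.inverse_kinematics(p,R(a)) for p in ([.5,.06,.25],[.43,.1,.017],[.607,.097,.027],[.586,-.078,.04])]
    print(round(np.degrees(a)),[None if q is None else np.round(q,2).tolist() for q in r])
E
```

```text
{'intrinsics': [[300.8605, 0.0, 315.8841], [0.0, 300.8605, 190.6037], [0.0, 0.0, 1.0]], 'T_tool_cam': [[-0.0006, -0.9561, -0.2931, -0.0822], [-0.0003, 0.2931, -0.9561, -0.1697], [1.0, -0.0005, -0.0005, 0.0004], [0.0, 0.0, 0.0, 1.0]]}
-10 [[0.56, 0.31, -0.88, 1.87, 0.27, 1.08, -0.6], [0.31, 0.6, -0.73, 2.19, 0.72, 0.61, -1.12], [0.19, 0.73, -0.56, 1.78, 0.53, 0.78, -0.8], [0.47, 0.67, -0.53, 1.84, 0.47, 0.76, -0.49]]
0 [[0.57, 0.31, -0.9, 1.87, 0.28, 1.09, -0.43], [0.29, 0.59, -0.71, 2.19, 0.7, 0.6, -0.94], [0.2, 0.74, -0.57, 1.78, 0.53, 0.79, -0.64], [0.51, 0.69, -0.58, 1.83, 0.52, 0.78, -0.35]]
10 [[0.59, 0.32, -0.92, 1.87, 0.28, 1.09, -0.27], [0.29, 0.59, -0.71, 2.19, 0.7, 0.6, -0.76], [0.21, 0.74, -0.58, 1.78, 0.54, 0.79, -0.47], [0.54, 0.7, -0.62, 1.83, 0.55, 0.79, -0.2]]
75 [[0.68, 0.37, -1.05, 1.87, 0.36, 1.11, 0.81], [0.3, 0.59, -0.72, 2.19, 0.7, 0.6, 0.37], [0.31, 0.8, -0.74, 1.77, 0.69, 0.85, 0.56], [0.59, 0.73, -0.7, 1.83, 0.63, 0.82, 0.88]]
90 [[0.72, 0.4, -1.11, 1.87, 0.4, 1.12, 1.03], [0.3, 0.59, -0.72, 2.19, 0.71, 0.6, 0.63], [0.33, 0.81, -0.77, 1.77, 0.72, 0.87, 0.8], 
[... 266 characters left out ...]
, 2.3], [0.69, 1.06, -1.34, 2.17, 1.24, 1.11, 1.62], [0.6, 1.21, -1.34, 1.75, 1.24, 1.29, 1.9], [-0.76, 1.13, 1.33, 1.92, -1.21, 1.22, -2.28]]
180 [[0.82, 0.51, -1.3, 1.86, 0.54, 1.18, 2.48], [0.69, 1.06, -1.34, 2.17, 1.24, 1.11, 1.8], [0.6, 1.21, -1.34, 1.75, 1.24, 1.29, 2.08], [-0.76, 1.13, 1.33, 1.92, -1.21, 1.22, -2.11]]
190 [[-1.26, 0.43, 1.38, 1.97, -0.47, 1.13, -2.65], [0.69, 1.06, -1.34, 2.17, 1.24, 1.11, 1.97], [-1.03, 1.18, 1.33, 1.86, -1.25, 1.25, -2.24], [0.02, 0.6, 0.07, 1.87, -0.07, 0.68, -2.84]]
-90 [[0.46, 0.28, -0.76, 1.88, 0.21, 1.07, -1.95], [0.1, 0.52, -0.47, 2.2, 0.47, 0.52, -2.31], [0.08, 0.69, -0.39, 1.79, 0.37, 0.74, -2.08], [0.25, 0.61, -0.22, 1.85, 0.2, 0.7, -1.66]]
```

```bash
cat > h.py <<'E'
from station import env, effector, solver, viewer, workorder, search_frame, tip_of
import cv2, numpy as np
def R(a):
    z=np.array([np.cos(a),np.sin(a),0]); y=np.array([0,0,-1.]); return np.c_[np.cross(y,z),y,z]
def cam(s):
    i=viewer.camera_info("wrist"); T=np.array(i["T_tool_cam"]); Rt=np.array(s["tcp_rot"])
    return np.array(i["intrinsics"]), Rt@T[:3,:3], Rt@T[:3,3]+np.array(s["ee_pos"])
def px_to_plane(uv,K,Rc,eye,z):
    uv=np.atleast_2d(uv).astype(float)
    d=np.c_[(uv[:,0]-K[0,2])/K[0,0],-(uv[:,1]-K[1,2])/K[1,1],-np.ones(len(uv))]@Rc.T
    return eye+d*((z-eye[2])/d[:,2])[:,None]
def depth_cloud(d,K,Rc,eye):
    v,u=np.mgrid[:d.shape[0],:d.shape[1]]
    P=np.stack([(u-K[0,2])/K[0,0]*d,-(v-K[1,2])/K[1,1]*d,-d],-1)
    return P@Rc.T+eye
def st(): 
    s=env.sense(); print("t",round(s["t"],2),np.round(s["ee_pos"],4),"F",np.round(s["wrist_force"],1),"w",round(s["gripper_width"],4)); return s
E
python3 - <<'E'
from h import *
import pickle
a=np.radians(-7)
st()
for k,p in enumerate([[.5,.05,.28],[.52,.09,.2]]):
    (env.reach if k==0 else lambda p,r:env.movel(p,rate=.3))(p,R(a))
    s=st(); p,d=viewer.read_camera("wrist"); cv2.imwrite(f"pics/w{k}.png",p[:,:,::-1])
    pickle.dump((s,p,d),open(f"w{k}.pkl","wb"))
    for n in ["tube","nest","end_block","button_top","pad_face","side_pusher","jig"]:
        r=tip_of("wrist",n); print(n,[(np.round(x["at"],3).tolist(),round(x["score"],2)) for x in r[:2]])
    K,Rc,e=cam(s); W=depth_cloud(d,K,Rc,e); 
    m=(d>0)&(W[...,2]>.022)&(W[...,2]<.036)&(W[...,0]>.36)&(W[...,0]<.5)&(W[...,1]>.03)&(W[...,1]<.18)
    P=W[m]; print(len(P),"tube top z",np.median(P[:,2])); 
    c,sz,an=cv2.minAreaRect(P[:,:2].astype(np.float32)); print(c,sz,an)
E
```

```text
t 1.3 [ 0.1757 -0.6258  0.2146] F [ 0.2  0.6 -0.9] w 0.0921
t 3.96 [0.5002 0.0489 0.2798] F [-0.  -0.2  0.5] w 0.0917
tube [([0.426, 0.104, -0.002], 0.61)]
nest [([0.608, 0.098, 0.007], 0.61)]
end_block [([0.611, 0.158, 0.038], 0.89)]
button_top [([0.416, -0.284, -0.004], 0.25)]
pad_face [([0.597, -0.012, 0.031], 0.74)]
side_pusher [([0.597, 0.099, 0.008], 0.86), ([0.593, -0.013, 0.03], 0.65)]
jig [([0.599, 0.02, -0.005], 0.76)]
1289 tube top z 0.029457647483612848
(0.42508700489997864, 0.10142121464014053) (0.07986698299646378, 0.03005916252732277) 65.40741729736328
t 4.82 [0.5198 0.0903 0.2001] F [ 0.2 -0.4 -0.2] w 0.0916
tube [([0.427, 0.101, -0.002], 0.62), ([0.598, 0.019, -0.003], 0.54)]
nest [([0.609, 0.101, 0.009], 0.96)]
end_block [([0.612, 0.162, 0.038], 0.87)]
button_top [([0.587, -0.08, 0.045], 0.65)]
pad_face []
side_pusher [([0.597, 0.096, 0.008], 0.83), ([0.43, 0.106, 0.016], 0.33)]
jig [([0.601, 0.018, -0.004], 0.87)]
1747 tube top z 0.029595530825499594
(0.4253529906272888, 0.10150501877069473) (0.08028519153594971, 0.03003201261162758) 65.53934478759766
```

```bash
python3 - <<'E'
from h import *
import pickle
for k in (0,1):
    s,p,d=pickle.load(open(f"w{k}.pkl","rb")); K,Rc,e=cam(s); W=depth_cloud(d,K,Rc,e)
    X,Y,Z=W[...,0],W[...,1],W[...,2]
    m=(d>0)&(Z>.006)&(Z<.065)&(X>.52)&(X<.7)&(abs(Y)<.21)
    n,l,stt,_=cv2.connectedComponentsWithStats(m.astype(np.uint8)); b=1+np.argmax(stt[1:,4]); P=W[l==b]
    c,sz,an=cv2.minAreaRect(P[:,:2].astype(np.float32)); print(k,"plate",c,sz,an)
    print("plate z",np.percentile(P[(P[:,2]<.014)][:,2],[10,50,90]))
    ang=np.radians(an if sz[0]>sz[1] else an+90); 
    if np.sin(ang)<0: ang+=np.pi
    ux=np.array([np.cos(ang),np.sin(ang)]); uy=np.array([-ux[1],ux[0]])
    if k==0: c0,ux0,uy0=np.array(c),ux,uy
    q=(P[:,:2]-c0)@np.c_[ux0,uy0]; z=P[:,2]
    # height map in jig frame
    H=np.zeros((120,340)); 
    i=((q[:,1]+.06)*1000).astype(int); j=((q[:,0]+.17)*1000).astype(int); ok=(i>=0)&(i<120)&(j>=0)&(j<340)
    np.maximum.at(H,(i[ok],j[ok]),z[ok])
    cv2.imwrite(f"H{k}.png",cv2.resize((np.clip(H/.065,0,1)*255).astype(np.uint8),None,fx=2.3,fy=2.3,interpolation=0))
    for nm,zl,zh,xl,xh in [("endblock",.036,.043,.1,.17),("button/top",.04,.05,-.14,-.06),("lugs",.055,.063,-.16,0),("rail28",.025,.03,-.15,-.05),("lips",.02,.028,.04,.11)]:
        mm=(z>zl)&(z<zh)&(q[:,0]>xl)&(q[:,0]<xh)
        if mm.sum()>10: print(nm,mm.sum(),"x",np.round(np.percentile(q[mm,0],[1,50,99]),4),"y",np.round(np.percentile(q[mm,1],[1,50,99]),4))
    print("zmid profile y~0:",[(x,round(float(np.median(z[(abs(q[:,1])<.006)&(abs(q[:,0]-x/1000)<.003)])),3)) for x in range(-145,150,8) if ((abs(q[:,1])<.006)&(abs(q[:,0]-x/1000)<.003)).sum()>2])
im=cv2.imread("pics/w1.png"); H=cv2.cvtColor(np.vstack([cv2.imread(f"H{k}.png",0) for k in (0,1)]),cv2.COLOR_GRAY2BGR)
s=pickle.load(open("w1.pkl","rb"))[0]
cv2.imwrite("pics/c1.png",np.vstack([cv2.resize(H,(640,int(H.shape[0]*640/H.shape[1])))[:200],im]))
E
```

```text
0 plate (0.5986396670341492, 0.024995192885398865) (0.3100818693637848, 0.08044460415840149) 83.58594512939453
plate z [0.00838859 0.00954971 0.01087338]
endblock 490 x [0.118  0.1359 0.1427] y [-0.0263 -0.0003  0.0274]
button/top 567 x [-0.1328 -0.1042 -0.0723] y [-0.0239  0.0059  0.0243]
lugs 195 x [-0.137  -0.0797 -0.0725] y [-0.0162  0.005   0.0175]
rail28 149 x [-0.1358 -0.0603 -0.0507] y [-0.0237  0.0084  0.0261]
lips 580 x [0.0411 0.0758 0.109 ] y [-0.0267  0.0251  0.0398]
zmid profile y~0: [(-137, 0.059), (-129, 0.049), (-121, 0.046), (-113, 0.046), (-105, 0.046), (-97, 0.046), (-89, 0.046), (-81, 0.058), (-73, 0.048), (-65, 0.038), (-57, 0.034), (-49, 0.035), (-41, 0.036), (-33, 0.028), (-25, 0.028), (-17, 0.028), (-9, 0.028), (-1, 0.028), (7, 0.028), (15, 0.028), (23, 0.024), (31, 0.009), (39, 0.01), (47, 0.009), (55, 0.009), (63, 0.009), (71, 0.009), (79, 0.009), (87, 0.009), (95, 0.01), (103, 0.009), (111, 0.01), (119, 0.038), (127, 0.029), (135, 0.039), (143, 0.038)]
1 plate (0.5988998413085938, 0.025786906480789185) (0.3075386583805084, 0.08036190271377563) 83.506111145
[... 155 characters left out ...]
2] y [-0.0194  0.0013  0.0233]
lugs 179 x [-0.0799 -0.075  -0.0722] y [-0.0168  0.0003  0.0175]
rail28 146 x [-0.1351 -0.0621 -0.051 ] y [-0.0098  0.0117  0.0258]
lips 773 x [0.0411 0.0759 0.109 ] y [-0.0268  0.0253  0.0396]
zmid profile y~0: [(-121, 0.046), (-113, 0.046), (-105, 0.046), (-97, 0.046), (-89, 0.046), (-81, 0.059), (-73, 0.05), (-65, 0.038), (-57, 0.034), (-49, 0.035), (-41, 0.034), (-33, 0.028), (-25, 0.028), (-17, 0.027), (-9, 0.027), (-1, 0.028), (7, 0.028), (15, 0.027), (23, 0.021), (31, 0.01), (39, 0.009), (47, 0.009), (55, 0.009), (63, 0.01), (71, 0.01), (79, 0.01), (87, 0.009), (95, 0.009), (103, 0.01), (111, 0.01), (119, 0.039), (127, 0.029), (135, 0.039), (143, 0.038)]
```

View pics/c1.png

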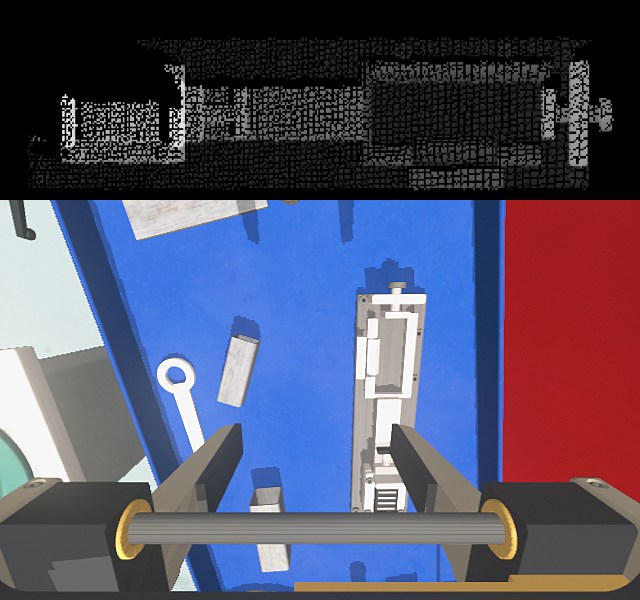

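```bash
python3 - <<'E'
from h import *
import pickle
ux=np.array([np.cos(np.radians(83.55)),np.sin(np.radians(83.55))]); uy=np.array([-ux[1],ux[0]]); c0=np.array([.59864,.025])
for k in (0,1):
    s,p,d=pickle.load(open(f"w{k}.pkl","rb")); K,Rc,e=cam(s); W=depth_cloud(d,K,Rc,e).reshape(-1,3)[d.ravel()>0]
    q=(W[:,:2]-c0)@np.c_[ux,uy]; z=W[:,2]
    m=(z>.006)&(z<.014)&(abs(q[:,0])<.18)
    m2=m&(abs(q[:,1])>.03)&(abs(q[:,1])<.039); print("plate x",q[m2,0].min(),q[m2,0].max(),np.percentile(q[m2,0],[.3,99.7]))
    m3=m&(abs(q[:,0])<.15)&(abs(q[:,1])<.06); print("plate y",np.percentile(q[m3,1],[.3,99.7]))
    m4=(z>.024)&(z<.035)&(abs(q[:,1])<.01)&(q[:,0]>-.03)&(q[:,0]<.05); print("rail end",np.percentile(q[m4,0],99))
    m5=(z>.03)&(abs(q[:,1])<.01)&(q[:,0]>.09)&(q[:,0]<.125); print("stop face",np.percentile(q[m5,0],[1,50]))
    m6=(q[:,1]>.025)&(q[:,1]<.06)&(q[:,0]>.04)&(q[:,0]<.11); print("pusher housing z",np.percentile(z[m6],[50,99]), z[m6].max())
    m7=(z<.008)&(abs(q[:,1])<.02)
    for x in (.05,.07,.09):
        g=(abs(q[:,0]-x)<.01)&(abs(q[:,1])<.03); f=g&(z<.012); print("nest floor y",np.percentile(q[f,1],[1,99]), end=" ")
    t=W[:,:2]-[.4252,.1015]; j=np.array([np.cos(np.radians(-24.5)),np.sin(np.radians(-24.5))]); a=t@j; b=t@[-j[1],j[0]]
    g=(abs(a)>.02)&(abs(a)<.075)&(abs(b)<.014)&(z<.1); print("\nfinger zone zmax",np.percentile(z[g],99), z[g].max())
E
```

```text
plate x -0.15456327024492092 0.14321072133035184 [-0.15183885  0.1427566 ]
plate y [-0.03955867  0.04001201]
rail end 0.022710439946209623
stop face [0.11792158 0.12124792]
pusher housing z [0.38335629 0.39225381] 0.40121970033124493
nest floor y [-0.01726046  0.02937833] nest floor y [-0.0171158   0.02786176] nest floor y [-0.01732796  0.02769545] 
finger zone zmax 0.003972669229799826 0.010239174566258946
plate x -0.1516275134788965 0.1435038902884597 [-0.14918537  0.14321323]
plate y [-0.03970391  0.03982302]
rail end 0.022802619661315172
stop face [0.11872463 0.12187623]
pusher housing z [0.30320378 0.32256134] 0.3241915676952322
nest floor y [-0.01725159  0.02846592] nest floor y [-0.01744685  0.02733505] nest floor y [-0.01728704  0.02815705] 
finger zone zmax 0.005880328484548392 0.008688569943230029
```

```bash
cat >> h.py <<'E'
ANG=np.radians(83.55)
ux=np.array([np.cos(ANG),np.sin(ANG)]); uy=np.array([-ux[1],ux[0]]); J0=np.array([.59864,.025])-.0055*ux
A=ANG-np.pi/2
def jw(x,y,z): return np.r_[J0+x*ux+y*uy,z]
def F(): return np.array(env.sense()["wrist_force"])
E
python3 - <<'E'
from h import *
import pickle
for k in (0,1):
    s,p,d=pickle.load(open(f"w{k}.pkl","rb")); K,Rc,e=cam(s); W=depth_cloud(d,K,Rc,e).reshape(-1,3)[d.ravel()>0]
    q=(W[:,:2]-J0)@np.c_[ux,uy]; z=W[:,2]; g=(q[:,1]>.027)&(q[:,1]<.06)&(q[:,0]>.03)&(q[:,0]<.12)&(z<.06); print("housing zmax",np.percentile(z[g],[90,99]),z[g].max())
print(jw(.076,0,.01))
env.reach([.4252,.1015,.09],R(np.radians(-24.5)))
env.movel([.4252,.1015,.017],rate=.12); st()
effector.grasp(25); s=st()
env.movel([.4252,.1015,.11],rate=.25); st()
env.reach(jw(.078,-.001,.09),R(A)); st()
p,d=viewer.read_camera("wrist"); cv2.imwrite("pics/w2.png",p[:,:,::-1])
p,d=viewer.read_camera("side"); cv2.imwrite("pics/s2.png",p[:,:,::-1])
st()
E
python3 -c "
import cv2,numpy as np
a=cv2.imread('pics/w2.png')[80:330];b=cv2.imread('pics/s2.png')[180:300,200:400]
cv2.imwrite('pics/c2.png',np.vstack([a,cv2.resize(b,(533,320))[:, :].repeat(1,0) if 0 else cv2.copyMakeBorder(cv2.resize(b,(533,320)),0,0,0,107,0)]))"
```

```text
housing zmax [0.0213564  0.02280641] 0.023789506687648287
housing zmax [0.02139191 0.02280098] 0.023608128531494743
[0.6065597  0.09505375 0.01      ]
t 6.61 [0.4259 0.1018 0.0175] F [ 0.2 -0.1 -0.1] w 0.0922
t 7.57 [0.4252 0.1015 0.017 ] F [ 0.1  0.9 -1. ] w 0.0295
t 8.09 [0.4248 0.1007 0.1094] F [-1.4  1.1 -1.8] w 0.0302
t 8.85 [0.6053 0.0976 0.0881] F [-0.7 -0.1 -1.1] w 0.0298
t 8.95 [0.6057 0.0977 0.0896] F [ 0.1  0.2 -1.9] w 0.0296
```

View pics/c2.png

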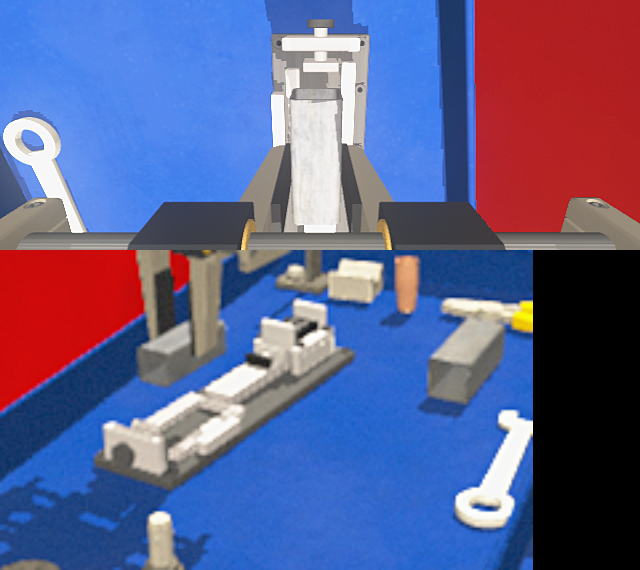

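```bash
python3 - <<'E'
from h import *
env.movel(jw(.078,-.001,.044),rate=.12); env.pause(.1); f0=F(); s=st()
for z in np.arange(.040,.0285,-.002):
    env.movel(jw(.078,-.001,z),rate=.05)
    f=F()-f0; print(round(z,3),np.round(f,1))
    if np.linalg.norm(f)>15: break
st()
E
```

```text
t 9.58 [0.6084 0.0973 0.0449] F [-0.1 -0.5 -1.8] w 0.0297
0.04 [0.1 0.2 0.5]
0.038 [ 0.  -0.1 -0.8]
0.036 [ 0.6 -0.3  0.2]
0.034 [0.8 1.3 0.3]
0.032 [1.3 0.2 0.8]
0.03 [3.2 1.5 0.6]
t 11.08 [0.6085 0.097  0.0303] F [ 3.1  1.  -1.2] w 0.0296
```

```bash
python3 - <<'E'
from h import *
f0=np.array([-.1,-.5,-1.8])
for z in (.0285,.0275):
    env.movel(jw(.078,-.001,z),rate=.05); print(z,np.round(F()-f0,1))
effector.release(); st()
env.movel(jw(.078,-.001,.075),rate=.25)
effector.grasp(10); env.pause(.1); f0=F(); st()
env.movel(jw(.078,-.002,.045),rate=.15)
for z in np.arange(.042,.0365,-.001):
    env.movel(jw(.078,-.002,z),rate=.05); f=F()-f0; print(round(z,4),np.round(f,1),round(env.sense()["ee_pos"][2],4))
    if f[2]>14: break
env.pause(.15); print(np.round(F()-f0,1)); st()
env.movel(jw(.078,-.002,.11),rate=.25)
s=env.sense(); p,d=viewer.read_camera("wrist"); cv2.imwrite("pics/w3.png",p[:,:,::-1])
K,Rc,e=cam(s); W=depth_cloud(d,K,Rc,e).reshape(-1,3)[d.ravel()>0]
q=(W[:,:2]-J0)@np.c_[ux,uy]; z=W[:,2]
m=(z>.033)&(z<.055)&(q[:,0]>.03)&(q[:,0]<.121)&(abs(q[:,1])<.02); P=np.c_[q[m],z[m]]
print(m.sum(),np.round(np.percentile(P,[1,50,99],axis=0),4))
B=np.c_[P[:,:2],np.ones(len(P))]; co=np.linalg.lstsq(B,P[:,2],rcond=None)[0]; print("tilt x,y",co[:2])
st()
E
```

```text
0.0285 [3.7 1.2 2.6]
0.0275 [4.  0.3 7.8]
t 12.59 [0.6078 0.0969 0.0275] F [-0.4  0.3  0.1] w 0.092
t 14.38 [0.6078 0.0969 0.075 ] F [-1.1  0.3  0. ] w 0.0005
0.042 [1.1 0.6 0.2] 0.0424
0.041 [ 2.8 -0.3  4. ] 0.0417
0.04 [ 1.6 -1.3  9.7] 0.0415
0.039 [-1.1 -1.9 15.4] 0.0414
[-1.8 -2.4 15.4]
t 15.88 [0.6099 0.0969 0.0414] F [-2.9 -2.1 15.4] w 0.0006
2537 [[ 0.0569 -0.018   0.037 ]
 [ 0.0893 -0.0033  0.0404]
 [ 0.1181  0.0112  0.0422]]
tilt x,y [-0.00154512  0.04480518]
t 16.36 [0.6081 0.0963 0.1093] F [-0.1 -0.   0.7] w 0.0008
```

View pics/w3.png

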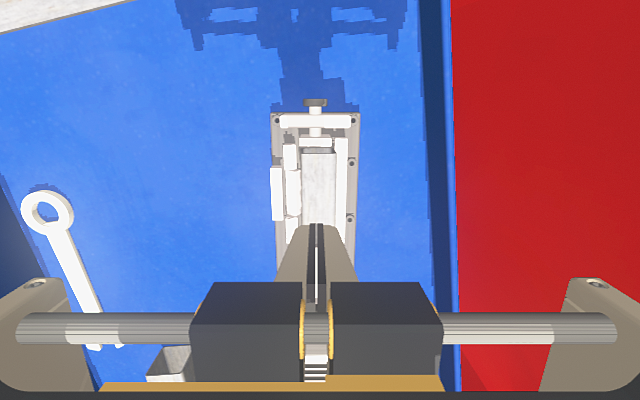

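```bash
cat > press.py <<'E'
from h import *
import sys
x,y,lim,name=float(sys.argv[1]),float(sys.argv[2]),float(sys.argv[3]),sys.argv[4]
env.movel(jw(x,y,.046),rate=.3); f0=F()
for z in np.arange(.0415,.033,-.0015):
    env.movel(jw(x,y,z),rate=.06); f=F()-f0; print(round(z,4),np.round(f,1),np.round(env.sense()["ee_pos"],4))
    if f[2]>lim: break
env.pause(.2); print(np.round(F()-f0,1))
env.movel(jw(.078,-.002,.11),rate=.3); env.pause(.1)
s=env.sense(); p,d=viewer.read_camera("wrist"); cv2.imwrite(f"pics/{name}.png",p[:,:,::-1])
K,Rc,e=cam(s); W=depth_cloud(d,K,Rc,e).reshape(-1,3)[d.ravel()>0]
q=(W[:,:2]-J0)@np.c_[ux,uy]; z=W[:,2]
m=(z>.034)&(z<.05)&(q[:,0]>.05)&(q[:,0]<.11)&(abs(q[:,1])<.02); P=np.c_[q[m],z[m]]
print(m.sum(),np.round(np.percentile(P,[1,50,99],axis=0),4))
g=(P[:,2]>.0385)&(P[:,1]<.008)&(P[:,1]>-.014); P=P[g]
B=np.c_[P[:,:2]-[.08,-.003],np.ones(len(P))]; co=np.linalg.lstsq(B,P[:,2],rcond=None)[0]; print("tilt x,y,z",co)
b=(q[:,0]>.132)&(q[:,0]<.15)&(abs(q[:,1])<.025)&(z>.03)&(z<.045); print("block top",np.median(z[b]))
st()
E
python3 press.py .078 .005 20 w4
```

```text
0.0415 [ 0.2  0.5 -0.1] [0.6014 0.0975 0.0409]
0.04 [-2.4  0.4  4.3] [0.6017 0.0975 0.0405]
0.0385 [-5.8 -1.5 16.4] [0.6017 0.0976 0.0404]
0.037 [-8.8 -2.6 26. ] [0.6017 0.0976 0.0404]
[-9.3 -3.3 25.6]
2164 [[ 0.0565 -0.017   0.0365]
 [ 0.0843 -0.0023  0.0395]
 [ 0.1096  0.0121  0.0411]]
tilt x,y,z [0.00025177 0.00239984 0.03971818]
block top 0.039434533946500955
t 18.47 [0.6076 0.0963 0.1085] F [-0.   0.7 -0.2] w 0.0005
```

```bash
python3 - <<'E'
from h import *
xb=-.099; x0=xb+.012
env.movel(jw(x0,0,.08),rate=.25); env.movel(jw(x0,0,.05),rate=.15); env.pause(.1); f0=F(); st()
for z in np.arange(.045,.034,-.0015):
    env.movel(jw(x0,0,z),rate=.06); f=F()-f0; e=env.sense()["ee_pos"]; print(round(z,4),np.round(f,1),np.round(e,4))
    if f[2]>9 and e[2]<.0425: break
np.save("f0.npy",np.r_[f0,z])
s=st()
E
```

```text
t 19.74 [ 0.5887 -0.0656  0.0506] F [-0.4  0.7 -0.4] w 0.0005
0.045 [1.  0.7 5.3] [ 0.5894 -0.0663  0.0458]
0.0435 [2.7 0.4 4.6] [ 0.5893 -0.0667  0.0441]
0.042 [ 3.7 -0.4  5.3] [ 0.5891 -0.0669  0.0424]
0.0405 [ 2.7 -0.1  6. ] [ 0.5891 -0.0669  0.041 ]
0.039 [ 1.  -0.6 12.6] [ 0.5891 -0.067   0.0403]
t 20.99 [ 0.5891 -0.067   0.0403] F [ 0.6  0.1 12.1] w 0.0003
```

```bash
python3 - <<'E'
from h import *
a=np.load("f0.npy"); f0=a[:3]; z=a[3]; x0=-.087
prev=None
for dx in [.02,.045,.06,.066]+list(np.arange(.068,.082,.0015)):
    env.movel(jw(x0+dx,0,z),rate=.07); s=env.sense(); f=np.array(s["wrist_force"])-f0; e=np.array(s["ee_pos"])
    fx=f[:2]@ux; print(round(dx,4),"act dx",round((e[:2]-J0)@ux-x0,4),"Fx %.1f Fy %.1f Fz %.1f"%(fx,f[:2]@uy,f[2]),"z",round(e[2],4))
    if fx<-9 or f[2]<5: break
st()
E
```

```text
0.02 act dx 0.0206 Fx 0.9 Fy -1.6 Fz 12.5 z 0.0404
0.045 act dx 0.0456 Fx 0.9 Fy -0.4 Fz 11.7 z 0.0404
0.06 act dx 0.0606 Fx 1.2 Fy -1.4 Fz 11.4 z 0.0404
0.066 act dx 0.0661 Fx 0.0 Fy -0.7 Fz 11.7 z 0.0404
0.068 act dx 0.0674 Fx -1.3 Fy -1.7 Fz 12.1 z 0.0403
0.0695 act dx 0.0686 Fx -0.6 Fy -0.3 Fz 12.1 z 0.0403
0.071 act dx 0.07 Fx -1.5 Fy -0.5 Fz 13.5 z 0.0403
0.0725 act dx 0.0715 Fx -1.0 Fy -1.6 Fz 12.4 z 0.0403
0.074 act dx 0.073 Fx -2.2 Fy -0.6 Fz 12.9 z 0.0403
0.0755 act dx 0.0738 Fx -3.6 Fy -0.7 Fz 13.3 z 0.0403
0.077 act dx 0.0747 Fx -3.4 Fy -1.3 Fz 13.5 z 0.0403
0.0785 act dx 0.076 Fx -4.0 Fy -0.9 Fz 13.5 z 0.0403
0.08 act dx 0.0774 Fx -4.0 Fy 0.3 Fz 13.5 z 0.0403
0.0815 act dx 0.0789 Fx -4.4 Fy -0.4 Fz 13.5 z 0.0403
t 25.05 [0.5981 0.0114 0.0403] F [-0.5 -3.8 13.1] w 0.0002
```

```bash
python3 - <<'E'
from h import *
a=np.load("f0.npy"); f0=a[:3]; z=a[3]; x0=-.087
for dx in np.arange(.0835,.0975,.002):
    env.movel(jw(x0+dx,0,z),rate=.07); s=env.sense(); f=np.array(s["wrist_force"])-f0; e=np.array(s["ee_pos"])
    fx=f[:2]@ux; print(round(dx,4),"act dx",round((e[:2]-J0)@ux-x0,4),"Fx %.1f Fy %.1f Fz %.1f"%(fx,f[:2]@uy,f[2]),"z",round(e[2],4))
    if fx<-11.5 or f[2]<5: break
st()
p,d=viewer.read_camera("side"); cv2.imwrite("pics/s5.png",p[:,:,::-1])
s=env.sense(); p,d=viewer.read_camera("wrist"); cv2.imwrite("pics/w5.png",p[:,:,::-1])
K,Rc,e=cam(s); W=depth_cloud(d,K,Rc,e).reshape(-1,3)[d.ravel()>0]
q=(W[:,:2]-J0)@np.c_[ux,uy]; zz=W[:,2]
for nm,zl,zh,xl,xh in [("tube",.037,.043,.03,.118),("lug",.055,.063,-.06,.04)]:
    m=(zz>zl)&(zz<zh)&(q[:,0]>xl)&(q[:,0]<xh)&(abs(q[:,1])<.018)
    if m.sum()>5: print(nm,m.sum(),np.round(np.percentile(q[m],[1,50,99],axis=0),4).tolist())
A_=cv2.resize(cv2.imread("pics/s5.png")[180:280,220:350],(520,400)); B_=cv2.imread("pics/w5.png")[60:300,200:440]
cv2.imwrite("pics/c5.png",np.hstack([A_,cv2.copyMakeBorder(B_,0,160,0,0,0)]))
E
```

```text
0.0835 act dx 0.08 Fx -6.1 Fy 0.1 Fz 14.3 z 0.0403
0.0855 act dx 0.0813 Fx -7.8 Fy -1.0 Fz 14.9 z 0.0403
0.0875 act dx 0.0828 Fx -8.2 Fy -0.8 Fz 15.0 z 0.0402
0.0895 act dx 0.0843 Fx -8.8 Fy -0.1 Fz 16.3 z 0.0402
0.0915 act dx 0.0857 Fx -9.7 Fy -0.1 Fz 16.8 z 0.0402
0.0935 act dx 0.0874 Fx -10.8 Fy 0.7 Fz 17.0 z 0.0402
0.0955 act dx 0.089 Fx -10.6 Fy -0.8 Fz 16.8 z 0.0402
t 26.8 [0.5993 0.0214 0.0402] F [ -0.8 -10.   16.4] w 0.0006
tube 7918 [[0.0394, -0.0169], [0.083, -0.0024], [0.1174, 0.0117]]
lug 1161 [[0.0107, -0.0172], [0.0157, -0.0006], [0.0198, 0.0163]]
```

View pics/c5.png

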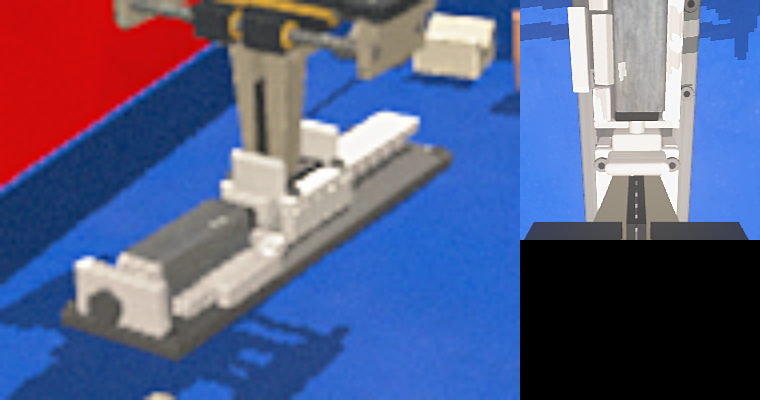

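```bash
python3 - <<'E'
from h import *
a=np.load("f0.npy"); f0=a[:3]; x=-.087+.0955
env.movel(jw(x,0,.0525),rate=.04); print(np.round(F()-f0,1))
env.movel(jw(x-.012,0,.0525),rate=.02); print(np.round(F()-f0,1))
env.movel(jw(x-.012,0,.11),rate=.2); env.movel(jw(x-.06,0,.13),rate=.25); env.pause(.1); st()
s=env.sense(); p,d=viewer.read_camera("wrist"); cv2.imwrite("pics/w6.png",p[:,:,::-1])
K,Rc,e=cam(s); W=depth_cloud(d,K,Rc,e).reshape(-1,3)[d.ravel()>0]
q=(W[:,:2]-J0)@np.c_[ux,uy]; zz=W[:,2]
for nm,zl,zh,xl,xh in [("tube",.037,.043,.05,.115),("lugs",.055,.063,-.08,.05),("button",.036,.05,-.03,.0)]:
    m=(zz>zl)&(zz<zh)&(q[:,0]>xl)&(q[:,0]<xh)&(abs(q[:,1])<.014)
    if m.sum()>5: print(nm,m.sum(),np.round(np.percentile(q[m],[1,50,99],axis=0),4).tolist(),"z",np.median(zz[m]))
p,d=viewer.read_camera("side"); cv2.imwrite("pics/s6.png",p[:,:,::-1])
for n in ["button_top","long_tube","nozzle","clamp_bolt","pliers"]:
    r=tip_of("side",n); print(n,[(np.round(v["at"],3).tolist(),round(v["score"],2)) for v in r[:1]])
A_=cv2.resize(cv2.imread("pics/s6.png")[180:280,220:350],(400,308)); B_=cv2.resize(cv2.imread("pics/w6.png")[0:308,150:550],(400,308))
cv2.imwrite("pics/c6.png",np.hstack([A_,B_])); st()
E
```

```text
[-1.4 -9.5  2.1]
[ 0.4 -1.1  0.8]
t 29.04 [ 0.5915 -0.0308  0.129 ] F [0.1 0.4 0.5] w 0.0006
tube 2489 [[0.0505, -0.0137], [0.0779, -0.0008], [0.1026, 0.0119]] z 0.03957255390960962
lugs 697 [[-0.0496, -0.0136], [0.0079, -0.0001], [0.0155, 0.0133]] z 0.05851183913081809
button 1148 [[-0.0298, -0.0138], [-0.015, -0.0002], [-0.0006, 0.0135]] z 0.04587533284759418
button_top [([0.598, 0.007, 0.048], 0.44)]
long_tube [([0.429, -0.129, -0.001], 0.75)]
nozzle [([0.548, -0.277, 0.002], 0.66)]
clamp_bolt [([0.519, 0.287, -0.001], 0.8)]
pliers [([0.413, -0.287, 0.002], 0.87)]
t 29.39 [ 0.5922 -0.031   0.1298] F [-0.1 -0.5 -0.4] w 0.0009
```

View pics/c6.png

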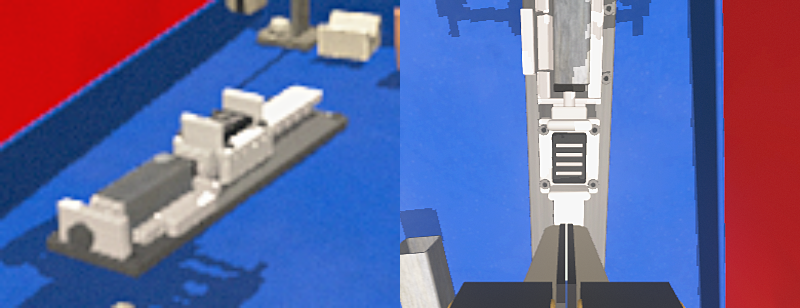

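```bash
python3 - <<'E'
from h import *
import pickle
s=env.sense(); p,d=viewer.read_camera("wrist"); pickle.dump((s,p,d),open("w7.pkl","wb"))
for nm in ("w0","w7"):
    s,p,d=pickle.load(open(nm+".pkl","rb")); K,Rc,e=cam(s); W=depth_cloud(d,K,Rc,e).reshape(-1,3)[d.ravel()>0]
    q=(W[:,:2]-J0)@np.c_[ux,uy]; z=W[:,2]; m=(abs(q[:,1])<.009)&(z<.07)
    r=range(-80,-15,2) if nm=="w0" else range(-2,60,2)
    print(nm,[(x,round(1000*float(np.median(z[m&(abs(q[:,0]*1000-x)<1)])),1)) for x in r if (m&(abs(q[:,0]*1000-x)<1)).sum()>1])
    for zl,zh,xl,xh in ((.055,.062,r[0]/1e3,r[-1]/1e3),(.0385,.0415,.03,.06)):
        g=m&(z>zl)&(z<zh)&(q[:,0]>xl)&(q[:,0]<xh)
        if g.sum()>3: print(zl,np.round(np.percentile(q[g,0],[1,5,50,95,99])*1000,1))
p=pickle.load(open("w7.pkl","rb"))[1]
cv2.imwrite("pics/c7.png",cv2.resize(p[70:170,270:390][:,:,::-1],(720,600),interpolation=cv2.INTER_NEAREST))
E
```

```text
w0 [(-80, 47.0), (-74, 58.3), (-72, 59.1), (-70, 58.7), (-68, 48.9), (-66, 39.3), (-64, 38.6), (-62, 38.2), (-60, 38.4), (-58, 36.4), (-56, 31.9), (-54, 32.2), (-52, 33.3), (-50, 34.0), (-48, 29.1), (-46, 33.6), (-44, 32.8), (-42, 35.8), (-40, 37.3), (-38, 37.6), (-36, 37.4), (-34, 30.4), (-32, 27.2), (-30, 27.9), (-28, 27.5), (-26, 27.9), (-24, 27.8), (-22, 27.5), (-20, 27.9), (-18, 27.5), (-16, 27.7)]
0.055 [-74.3 -74.1 -69.6 -67.  -66.9]
w7 [(-2, 45.4), (0, 45.6), (2, 45.2), (4, 44.0), (6, 37.9), (8, 58.3), (10, 58.7), (12, 59.0), (14, 58.7), (16, 48.5), (18, 38.7), (20, 38.5), (22, 38.6), (24, 38.3), (26, 35.2), (28, 33.3), (30, 32.7), (32, 33.4), (34, 33.8), (36, 33.7), (38, 36.8), (40, 37.3), (42, 37.6), (44, 39.7), (46, 39.3), (48, 39.6), (50, 39.7), (52, 39.5), (54, 39.6), (56, 39.6), (58, 39.4)]
0.055 [ 8.3  8.3 11.9 15.2 15.2]
0.0385 [38.8 43.4 51.7 59.2 59.9]
```

View pics/c7.png

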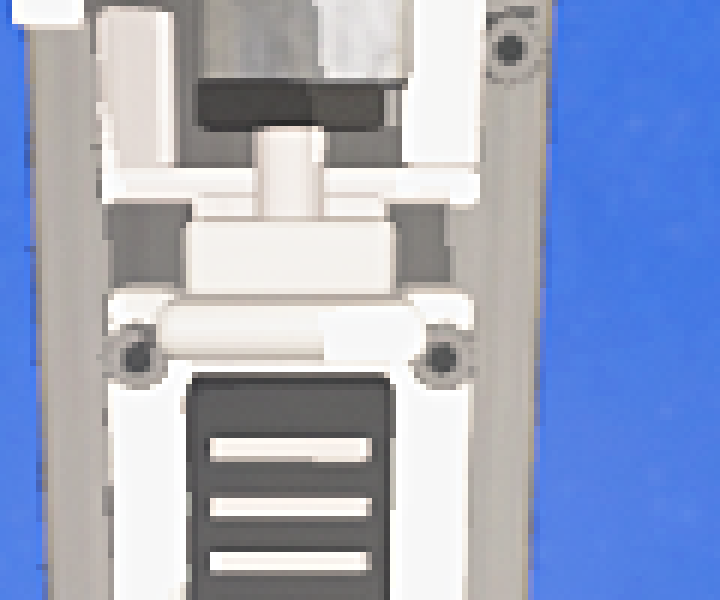

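```bash
python3 -c "
from h import *
st(); print(workorder.finish_job())"
```

```text
t 29.44 [ 0.5922 -0.0312  0.1299] F [ 0.1 -0.3 -0.1] w 0.0003
the job is handed in; nothing more can be done
None
```

The job is handed in at t = 29.4 s. The tube is seated in the nest and clamped against the back stop, and by my checks the slider is locked. No verdict was reported.

**Seating the tube:** I gripped the tube across its 30 mm width and lowered it into the nest. A first press of 15 N in the middle failed its check: the tube was still tilted about 0.045 rad and about 1.4 mm high. A second press of 26 N, nearer the side pusher, brought it flat. Tilt is now under 0.003 rad, and its top reads level with the end block, 39.7 against 39.4 mm.

**Clamping:** I pressed the button fully down and pushed the slider forward until the tube met the back stop. I kept going about 9 mm with at most 11 N along the rail, then let the button up. The slider moved back about 4 mm to a notch.

**Last checks:**
- **Button:** its top reads 45.9 mm above the cart, so it is up.
- **Pad:** it is still pushed in about 4.7 ± 1 mm, measured from depth as the lug-to-pad-front distance, about 28 mm now against about 32.5 mm free. Travel past the stop agrees, at about 5 mm. One reading of the wrist force gave only about 2 mm, but the force offset had drifted by a few newtons, so I trusted the geometry.
- **Other things on the cart:** the long tube, nozzle, clamp bolt and pliers are where they were, within 6 mm, which is about the detection error.
- **Robot:** the arm is clear of everything.

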